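# Hang the bench caddy back on its two rail pins

## Robot

A 7-joint arm with a two-finger parallel gripper is mounted at the origin on the work surface. World frame = base frame: x ahead of the robot, y to its left, z up, the work surface at z = 0. Lengths are in m, angles in rad, forces in N, time in s.
With the tool pointing down it reaches from about 0.4 to 0.85 m from the base axis. Payload 10.4 kg.
Tool frame: the origin (TCP) lies midway between the tips of the shut fingers; the grasp point (between the pads) lies hold_point_z behind it (hold_point_z is the distance from the TCP to the grasp point, in m); z points along the fingers, y is the line along which they close (so a half turn about z gives the same grasp; the last joint's range is limited). The gripper opens to 87 mm and grips with 3 to 60 N. Pads are 19 mm wide; open, the fingers measure 117 mm over their backs; the gripper's body (75 mm by 190 mm) begins 51 mm behind the grasp point.
Start: joints at [-1.292, 0.332, -0.065, 1.46, 0.022, 1.35, -0.088], TCP at [0.186, 0.597, 0.223] pointing down, gripper open.
Joint ranges: [-2.6, 2.6], [-0.5, 2.12], [-1.47, 1.34], [0.16, 2.42], [-1.27, 4.41], [0.06, 2.06], [-2.6, 2.6]. Speed limits (rad/s): [2.22, 2.22, 2.79, 2.79, 3.14, 3.14, 3.14].

## Interface

Orientations are given as a unit quaternion [x, y, z, w].
In Python, from bench import * gives the robot as it stands. The module is installed in compiled form; this text tells all that it offers.
- The arm moves only by the tool drive_tool, never from a script. Its argument "increments" is a list of rows, each a list of 6 numbers: the shift along the tool's x, y, z scaled (see below), then the turn, a rotation vector about the tool's x, y, z scaled (see below). In form: [[dx, dy, dz, rx, ry, rz], ...]. A call has exactly 5 rows; each row is the pose to reach, as a shift and turn from the pose commanded when the call began, along the tool's axes at that moment; what a row does not reach only later rows make up. The controller multiplies each number of a shift by 300 mm and each number of a turn by pi/4 rad. A row lasts 1/12 s, in which the tool goes at most 41.7 mm and 7.16 degrees, less where a joint would pass 70% of its speed; a pose out of reach is approached as far as the arm can. A call with a number of a shift or a turn outside -1 to 1 is refused whole. A call with a gripper value outside its range is refused whole. "claw" is the closure, from 0 (fully open) to 1 (shut), set as the call begins (left out, the last holds). The fingers move at their own pace and stop on an object; "force" is the grip in N (left out, the last holds). Time passes only in rows, so rows that repeat a pose let the fingers close, or fill a call up. It gives the time, the measured TCP pose, the force, the opening and the grip force at its end, in the units of the state.
- read_state(): the state, without advancing time (a new reading comes with each control period).
- camera(name): name is "scene" or "side" or "wrist"; returns the picture (480x640x3 uint8, blue, green, red); there is no depth.
- get_calibration(name): a dict with "K" (3x3 intrinsics, pixels), "position" and "rotation" of the camera in the world. Camera axes: x right, y down, z forward; pixel columns grow to the right and rows downward; lengths in m; the calibration is good to about 2 mm. The wrist camera is an equidistant fisheye: a pixel r from the principal point sees the ray r / f radians off the axis. A picture is of the moment at which its call begins: read the wrist's pose just before it. get_calibration takes no time and is no camera call; for the wrist camera it gives the pose at the moment of the call.
- close_job(): hands the job in; it is judged then, once.
The state is a dict: "time": time; "joint_positions": joint angles; "joint_vel": joint speeds; "joint_torque": joint torques, N m; "ee_pos": TCP position; "eef_rot": TCP orientation; "ft_force": force on the tool from outside, world axes, zero at the start; "torque": the same for the moment, N m; "width": finger opening in m; "grip_force": force on a finger pad.
Only numpy, scipy, OpenCV 4.12 (cv2) and the standard library are available. Lean on these libraries where they do the work, as an engineer would, in place of code of your own. Each camera call takes 0.05 s, during which the arm holds its last target. There are 200 camera calls.

## Task

Take the empty grey caddy by its middle handle and hang it on the two upright pins of the rail stand, one pin through the hole in each ear, pushed fully home and level, then let go. The pins sit on a bracket that was clamped by hand somewhere near the middle of the rail, so feel for them gently with the ears and do not force or bang anything on the stand. Leave the other things on the bench where they are.

Things in the scene. Friction and masses are not known exactly. Their poses are not given: they have to be found in the camera images.
- caddy: Grey plastic caddy, 0.15 to 0.31 kg, loose on the bench: an open tray 44 (x) by 48 (y) by 55 mm high, a tall middle wall as its handle, and at each y end a flat ear with a hole. Origin: centre of the underside, z up. Turned by half a turn it is the same.
- caddy_handle (a point): Middle of the top edge of the caddy's handle: a solid upright wall across the tray, 12 mm thick (along caddy y), 36 mm wide (x), its top 95 mm above the underside, 40 mm above the tray's rim.
- caddy_hole (a point): Centre, at the underside, of the hole in the caddy's +y ear. Rectangular through holes, 14 mm (x) by 11 mm (y), at caddy y = +70 and -70 mm, x = 0. The ears are 40 mm wide (x), 5 mm thick, level with the tray's rim, underside 50 mm above the caddy's underside; they reach to 108 mm from the middle.
- stand: Fixed rail stand: dark base plate, two posts and a level aluminium rail along its y axis. On the rail's -x side a dark bracket bar (176 mm long, top 125 mm above the bench, x = 51 to 59 mm) carries two level round arms that end at x = 0, each in an upright pin. Origin: on the bench under the point midway between the pins when the bracket is at the rail's middle; z up.
- rail_mid (a point): Middle of the rail's top: the rail is 300 mm long (stand y), 30 by 30 mm, its top 130 mm above the bench, centre line at stand x = +75 mm. The bracket with both pins is clamped rigidly anywhere up to 18 mm to either side (stand y) of this middle; how far differs each time and shows in no pose given here: find it by feel or by sight.
- pins_mid (a point): Midway between the pin tips if the bracket were at the rail's middle (fixed to the stand: it does not follow the bracket). Pins: 8 mm diameter, 140 mm apart along stand y, at x = 0, flat tips, 145 mm above the bench. A 16 mm collar at each pin's foot, top at 120 mm, carries the ears: fully home, the caddy's underside is 70 mm above the bench.
- bottle: Bystander: closed amber glass bottle, 52 mm diameter, 150 mm high. Origin: centre of its underside.
- beaker: Bystander: clear plastic beaker, 68 mm diameter, 80 mm high. Origin: centre of its underside.
- tape: Bystander: roll of paper tape lying flat, 90 mm diameter, 24 mm high. Origin: centre of its underside.
- screwdriver: Bystander: screwdriver lying on the bench along its x axis.
- parts_tray: Bystander: open grey plastic tray without handle or holes, 75 by 110 by 45 mm. Origin: centre of its underside.
- jar: Bystander: closed glass jar, 60 mm diameter, 70 mm high. Origin: centre of its underside.
Mind the look-alikes: they are no part of the job. What is shaped like the caddy but green is not meant.

How it is judged:
On the way, in this order (a step that is already met when the one before it is completed fails the run):
1. The caddy is lifted clear of the bench (height (world z) of caddy above 0.04 m), for 0.2 s.
2. The caddy hangs level and fully home, a pin through each ear (x of caddy in the frame of stand between -0.006 and 0.006 m and y of caddy in the frame of stand between -0.024 and 0.024 m and z of caddy in the frame of stand between 0.067 and 0.073 m and angle between caddy's own z axis and vertical below 0.06 rad and angle between the y axis of caddy and the y axis of stand, either way round below 0.08 rad), for 0.2 s.
At the end, for the whole second after the job is handed in: The caddy hangs at rest on the stand with a pin through each ear's hole: its underside 67 to 73 mm above the bench, its middle within 6 mm of the pin line (stand x) and within 24 mm of the rail's middle (stand y), level to 0.06 rad and parallel to the rail to 0.08 rad (all of step 2 and linear speed of caddy below 0.02 m/s and angular speed of caddy below 0.2 rad/s and contact force between caddy and stand above 0.7 N); the robot touches nothing.
It fails at once if Anything presses on the stand or its pins with more than 30 N (contact force between stand and anything else above 30 N).
It fails at once if A bystander is moved by more than 30 mm (distance of any of bottle, beaker, tape, screwdriver, parts_tray, jar from where it was at the start of the episode above 0.03 m).
It fails at once if The bottle, the beaker or the jar is tipped (angle between any of bottle, beaker, jar's own z axis and vertical above 0.5 rad).
It also fails if it takes over 64 s, if anything falls off the work surface, if the arm or the gripper's body presses on something with over 40 N, if the wrist force passes 120 N, or if a joint passes its speed limit or range.

## Working session

There is one attempt and no reset: what is moved stays moved. The work goes in short steps, Python scripts to look and compute and a tool call to move; the robot and the scene stay as the last step left them, time stands still between calls to the robot, and variables do not carry over. Pictures are saved under pics/ and viewed, at most 10 in all, crops included, and the job is handed in when it is done.

Besides the shell and the picture viewer there is one more tool, called after "Request:" by a JSON object that holds its "fn" and its "kwargs", one argument or row to a line. drive_tool: Moves the arm, as the interface text tells. Its arguments: {"type":"object","properties":{"increments":{"type":"array","items":{"type":"array","items":{"type":"number"}}},"claw":{"type":"number"},"force":{"type":"number"}},"required":["increments"]}

```bash
mkdir -p pics; python3 - <<'E'
from bench import *
import cv2
s=read_state();print({k:s[k] for k in s})
for n in("scene","side"):
    cv2.imwrite(f"pics/{n}0.png",camera(n));c=get_calibration(n);print(n,c)
print(get_calibration("wrist"))
E
```

```text
{'time': 0.0, 'joint_positions': array([-1.29160233,  0.33289336, -0.06469194,  1.46096852,  0.02161677,
        1.34990707, -0.08849326]), 'joint_vel': array([-0.00164287,  0.00113385, -0.00043801,  0.00099457, -0.00020213,
        0.00158793, -0.0006121 ]), 'joint_torque': array([ 1.08379110e-03, -6.23261976e+01,  2.51627492e-02, -3.89887011e+01,
       -6.13957294e-02,  4.00997372e-02,  1.07792605e-04]), 'ee_pos': array([0.18566793, 0.59636245, 0.22172752]), 'eef_rot': array([ 1.50312914e-01,  9.88638195e-01, -7.37072077e-04, -6.72669734e-05]), 'ft_force': array([-0.29102367, -0.54508662, -0.43684876]), 'torque': array([ 0.03612643,  0.01475157, -0.040842  ]), 'grip_force': 0.0, 'width': 0.08715584480577711}
scene {'K': array([[522.19850397,   0.        , 325.65901265],
       [  0.        , 522.19850397, 237.1510126 ],
       [  0.        ,   0.        ,   1.        ]]), 'position': array([ 1.60916952, -0.32729116,  0.85498223]), 'rotation': array([ 0.68904343,  0.55358024, -0.2882065 , -0.36838171])}
side {'K': array([[527.16241183,   0.        , 319.24431499],
       [  0.        , 527.16241183, 236.65100443],
       [  0.        ,   0.        ,   1.        ]]), 'position': array([ 0.06231223, -0.99378999,  0.84648014]), 'rotation': array([ 0.86107205, -0.21578418,  0.11512914, -0.44579972])}
{'K': array([[371.64829954,   0.        , 315.41256936],
       [  0.        , 371.64829954, 242.71992668],
       [  0.        ,   0.        ,   1.        ]]), 'position': array([0.11139836, 0.61825412, 0.38352719]), 'rotation': array([0.79691907, 0.58693418, 0.08441904, 0.11533295])}
```

View pics/scene0.png

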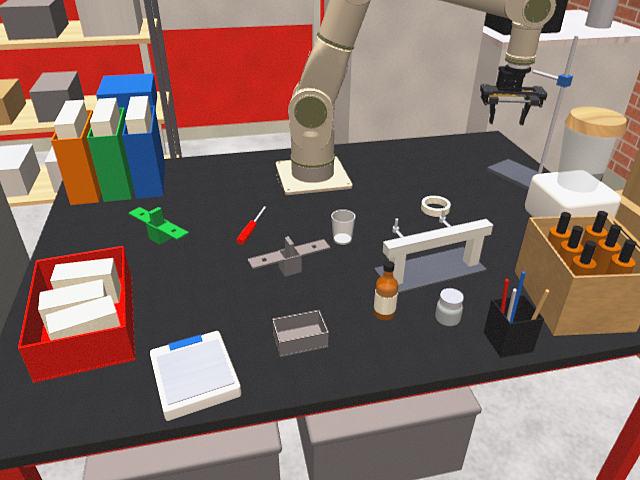

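View pics/side0.png

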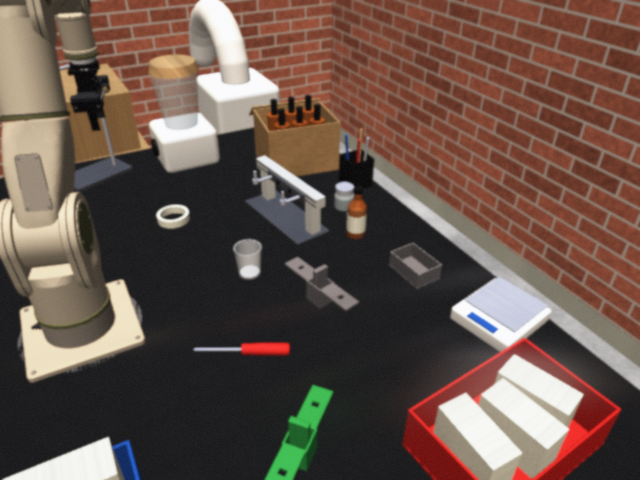

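Candidates for the caddy are the grey caddy (scene 290,258), the green look-alike (157,225) and the parts tray (300,333). By the description, it's the grey one with ears. I'll check it and the stand in enlarged crops.

```bash
python3 - <<'E'
import cv2,numpy as np
a=cv2.imread("pics/scene0.png");b=cv2.imread("pics/side0.png")
def crop(i,x,y,w,h,k):
    c=cv2.resize(i[y:y+h,x:x+w],None,fx=k,fy=k,interpolation=cv2.INTER_CUBIC)
    for u in range(x-x%10+10,x+w,10): cv2.line(c,((u-x)*k,0),((u-x)*k,8 if u%50 else 20),(0,255,255),1)
    for v in range(y-y%10+10,y+h,10): cv2.line(c,(0,(v-y)*k),(8 if v%50 else 20,(v-y)*k),(0,255,255),1)
    return c
cv2.imwrite("pics/c1.png",np.vstack([crop(a,240,230,100,50,8)[:, :800],np.zeros((0,800,3),np.uint8)]))
cv2.imwrite("pics/c2.png",crop(a,370,190,130,100,6))
L=crop(b,280,252,80,60,5);R=crop(b,240,150,96,96,4)
o=np.zeros((400,800,3),np.uint8);o[:300,:400]=L;o[:384,410:794]=R
cv2.imwrite("pics/c3.png",o)
E
```

```text
(no output)
```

View pics/c1.png

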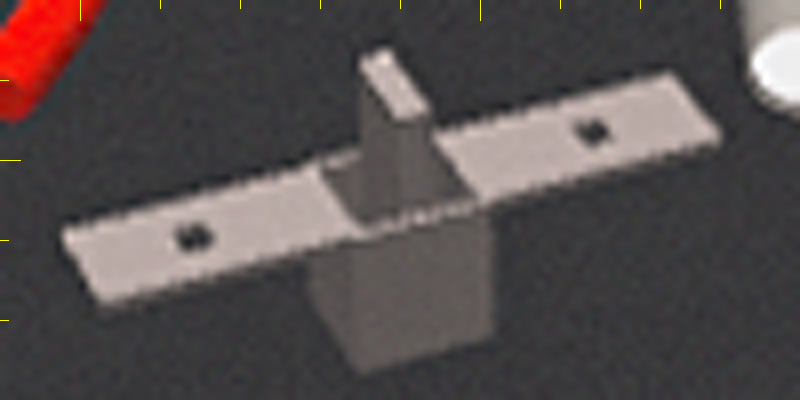

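View pics/c2.png

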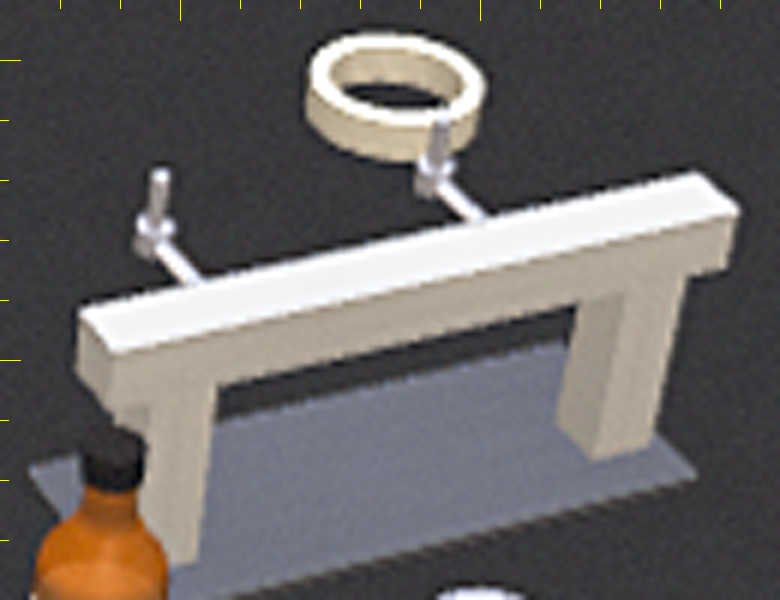

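View pics/c3.png

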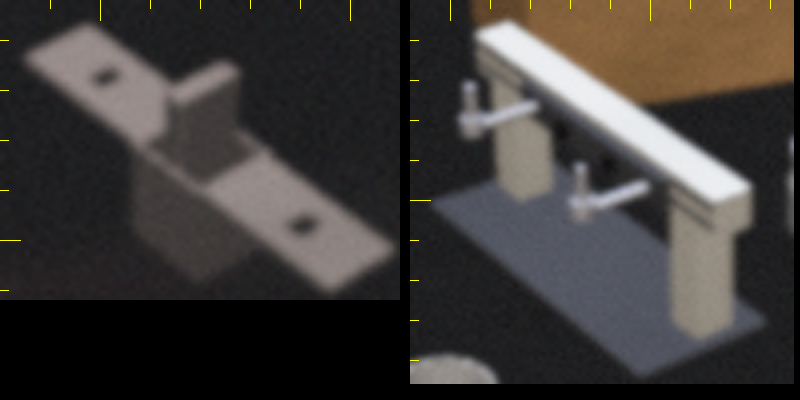

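The crops confirm the grey caddy, with a square hole in each ear. Both pins are visible in both views: scene (397,219) and (443.5,210), side (255,171) and (282.5,192). Next I'll fit the poses.

```bash
cat > h.py <<'E'
import numpy as np
from scipy.spatial.transform import Rotation as R
from scipy.optimize import least_squares
def proj(c,P):
    q=R.from_quat(c["rotation"]).inv().apply(np.atleast_2d(P)-c["position"])
    return q[:,:2]/q[:,2:]*[c["K"][0,0],c["K"][1,1]]+c["K"][:2,2]
def world(p,L):
    x,y,t=p;L=np.atleast_2d(L)
    return np.c_[x+np.cos(t)*L[:,0]-np.sin(t)*L[:,1],y+np.sin(t)*L[:,0]+np.cos(t)*L[:,1],L[:,2]]
E
python3 - <<'E'
from bench import *
from h import *
S,D=get_calibration("scene"),get_calibration("side")
A=lambda l,x,y,k:np.array(l)/k+[x,y]
# caddy: scene order; world: scene right = +y
ear=[(-.02,-.108,.055),(.02,-.108,.055),(-.02,.108,.055),(.02,.108,.055),(0,-.07,.0535),(0,.07,.0535)]
top=[(-.018,-.006,.095),(-.018,.006,.095),(.018,.006,.095),(.018,-.006,.095)]
s=A([(62,232),(103,303),(670,72),(721,137),(195,238),(592,132),(362,60),(388,48),(428,108),(405,118)],240,230,8)
# side left ear end = far (+y)
d=A([(330,291),(395,247),(23,57),(90,22),(305,225),(105,77)],280,252,5)
def fit(LS,s,LD,d,x0):
    f=lambda p:np.r_[proj(S,world(p,LS))-s,proj(D,world(p,LD))-d].ravel()
    r=least_squares(f,x0,loss="soft_l1");return r.x,f(r.x).reshape(-1,2)
p,e=fit(ear+top,s,ear,d,[.6,-.2,0]);print("caddy",p.round(4));print(e.round(1).tolist())
pins=[(0,-.07,.145),(0,.07,.145)]
sp=A([(160,172),(441,122)],370,190,6);dp=A([(580,167),(469,85)],240-410/4,150,4)
p1,e=fit(pins,sp,pins,dp,[.6,.2,0]);print("pins",p1.round(4),e.round(1).tolist())
rail=[(.06,-.15,.13),(.09,-.15,.13),(.06,.15,.13),(.09,.15,.13)]
sr=A([(78,312),(115,352),(697,172),(740,210)],370,190,6);dr=A([(715,205),(750,187),(478,33),(508,20)],240-410/4,150,4)
p2,e=fit(rail,sr,rail,dr,[.6,.2,0]);print("stand",p2.round(4),e.round(1).tolist())
st=read_state();M=R.from_quat(st["eef_rot"]).as_matrix();print(M.round(3))
E
```

```text
caddy [ 0.5158 -0.167   0.2231]
[[-0.2, 0.0], [-0.2, -0.2], [0.1, 0.1], [0.2, -0.3], [-0.1, 0.3], [0.1, 0.3], [-0.8, -0.3], [0.2, 0.1], [0.6, -0.2], [-0.9, -0.3], [0.0, -0.9], [0.1, -0.1], [0.3, -0.4], [-0.4, 0.1], [-0.2, 0.0], [0.2, 0.1]]
pins [0.5397 0.1751 0.1433] [[-0.3, 0.3], [0.3, -1.1], [-0.0, 0.0], [0.2, 0.0]]
stand [0.5383 0.1885 0.1479] [[0.2, -0.3], [-0.3, -0.3], [0.0, 0.3], [-0.2, -0.2], [-0.0, -1.1], [0.3, -0.1], [-0.5, -0.2], [0.5, 0.4]]
[[-0.955  0.297 -0.   ]
 [ 0.297  0.955 -0.001]
 [-0.    -0.001 -1.   ]]
```

Both fits have sub-pixel residuals. The caddy is at (0.516, -0.167) with yaw 0.223. The pin midpoint is at (0.540, 0.175) with yaw about 0.146, so the bracket is shifted about -13 mm along the rail. That agrees with the ±18 mm limit and the stand pose (0.538, 0.1885). I'll move over the caddy now.

Request:
{"fn": "drive_tool", "kwargs": {
  "increments": [
    [-0.112, -0.067, 0, 0, 0, -0.133],
    [-0.223, -0.133, 0, 0, 0, -0.267],
    [-0.335, -0.2, 0, 0, 0, -0.4],
    [-0.446, -0.266, 0, 0, 0, -0.534],
    [-0.558, -0.333, 0, 0, 0, -0.667]
  ],
  "claw": 0,
  "force": 30
}}

```text
time: 0.52
ee_pos: [0.3167, 0.4499, 0.2223]
eef_rot: [-0.113, 0.994, -0.0, -0.0]
ft_force: [0.2, 1.3, -0.0]
width: 0.0869
grip_force: 0.0
```

Request:
{"fn": "drive_tool", "kwargs": {
  "increments": [
    [-0.041, -0.095, 0, 0, 0, 0],
    [-0.083, -0.19, 0, 0, 0, 0],
    [-0.124, -0.286, 0, 0, 0, 0],
    [-0.166, -0.381, 0, 0, 0, 0],
    [-0.207, -0.476, 0, 0, 0, 0]
  ]
}}

```text
time: 0.93
ee_pos: [0.4085, 0.3245, 0.2223]
eef_rot: [-0.111, 0.994, -0.0, -0.0]
ft_force: [0.7, 0.5, 0.5]
width: 0.0869
grip_force: 0.0
```

Request:
{"fn": "drive_tool", "kwargs": {
  "increments": [
    [-0.041, -0.095, 0, 0, 0, 0],
    [-0.083, -0.19, 0, 0, 0, 0],
    [-0.124, -0.286, 0, 0, 0, 0],
    [-0.166, -0.381, 0, 0, 0, 0],
    [-0.207, -0.476, 0, 0, 0, 0]
  ]
}}

```text
time: 1.35
ee_pos: [0.5005, 0.1989, 0.2224]
eef_rot: [-0.111, 0.994, -0.0, -0.0]
ft_force: [-0.6, -0.3, -0.1]
width: 0.0871
grip_force: 0.0
```

Request:
{"fn": "drive_tool", "kwargs": {
  "increments": [
    [0.022, -0.12, 0, 0, 0, 0],
    [0.044, -0.241, 0, 0, 0, 0],
    [0.065, -0.361, 0, 0, 0, 0],
    [0.087, -0.482, 0, 0, 0, 0],
    [0.109, -0.602, 0, 0, 0, 0]
  ]
}}

```text
time: 1.77
ee_pos: [0.5074, 0.0152, 0.2223]
eef_rot: [-0.111, 0.994, 0.0, -0.0]
ft_force: [0.9, 0.7, -0.6]
width: 0.0869
grip_force: 0.0
```

Request:
{"fn": "drive_tool", "kwargs": {
  "increments": [
    [0.022, -0.12, 0, 0, 0, 0],
    [0.044, -0.241, 0, 0, 0, 0],
    [0.065, -0.361, 0, 0, 0, 0],
    [0.109, -0.602, 0, 0, 0, 0],
    [0.109, -0.602, 0, 0, 0, 0]
  ]
}}

```text
time: 2.18
ee_pos: [0.515, -0.1696, 0.2225]
eef_rot: [-0.11, 0.994, -0.0, -0.0]
ft_force: [0.0, -0.0, -0.2]
width: 0.0868
grip_force: 0.0
```

```bash
cat >> h.py <<'E'
def goal(st,pos,yaw):
    """increments (tool units) to bring TCP to pos, pointing down with tool-y at yaw"""
    M=R.from_quat(st["eef_rot"]);c,s=np.cos(yaw),np.sin(yaw)
    T=R.from_matrix(np.array([[-c,-s,0],[-s,c,0],[0,0,-1.]]))
    return (M.inv().apply(np.array(pos)-st["ee_pos"])/.3).round(4),((M.inv()*T).as_rotvec()/(np.pi/4)).round(4)
def show(st):print(round(st["time"],2),"pos",st["ee_pos"].round(4),"F",st["ft_force"].round(2),"T",st["torque"].round(2),"w",round(st["width"],4),"g",round(st["grip_force"],1))
E
python3 - <<'E'
from bench import *
from h import *
s=read_state();show(s);print(s["joint_positions"].round(2));print(goal(s,(.5158,-.167,.13),.2231),goal(s,(.5158,-.167,.068),.2231))
E
```

```text
2.18 pos [ 0.515  -0.1696  0.2225] F [ 0.04 -0.03 -0.22] T [ 0.03 -0.01  0.04] w 0.0868 g 0.0
[-0.25  0.15  0.54  1.71 -0.08  1.3   2.1 ]
(array([-0.0046,  0.008 ,  0.3084]), array([-0.0006, -0.0002, -0.0033])) (array([-0.0047,  0.0081,  0.515 ]), array([-0.0006, -0.0002, -0.0033]))
```

Request:
{"fn": "drive_tool", "kwargs": {
  "increments": [
    [-0.005, 0.008, 0.1, 0, 0, -0.003],
    [-0.005, 0.008, 0.2, 0, 0, -0.003],
    [-0.005, 0.008, 0.28, 0, 0, -0.003],
    [-0.005, 0.008, 0.35, 0, 0, -0.003],
    [-0.005, 0.008, 0.4, 0, 0, -0.003]
  ]
}}

```text
time: 2.6
ee_pos: [0.5154, -0.1634, 0.1001]
eef_rot: [-0.112, 0.994, 0.0, -0.001]
ft_force: [-0.0, 0.2, -0.7]
width: 0.0869
grip_force: 0.0
```

Request:
{"fn": "drive_tool", "kwargs": {
  "increments": [
    [0, 0, 0.03, 0, 0, 0],
    [0, 0, 0.06, 0, 0, 0],
    [0, 0, 0.09, 0, 0, 0],
    [0, 0, 0.115, 0, 0, 0],
    [0, 0, 0.115, 0, 0, 0]
  ]
}}

```text
time: 3.02
ee_pos: [0.5161, -0.1634, 0.0669]
eef_rot: [-0.112, 0.994, 0.0, -0.001]
ft_force: [-0.5, 0.5, 0.0]
width: 0.0871
grip_force: 0.0
```

Request:
{"fn": "drive_tool", "kwargs": {
  "increments": [
    [0, 0, 0, 0, 0, 0],
    [0, 0, 0, 0, 0, 0],
    [0, 0, 0, 0, 0, 0],
    [0, 0, 0, 0, 0, 0],
    [0, 0, 0, 0, 0, 0]
  ],
  "claw": 1,
  "force": 30
}}

```text
time: 3.43
ee_pos: [0.5169, -0.1637, 0.0684]
eef_rot: [-0.112, 0.994, -0.0, 0.0]
ft_force: [0.4, 0.7, 1.2]
width: 0.0617
grip_force: 0.0
```

Request:
{"fn": "drive_tool", "kwargs": {
  "increments": [
    [0, 0, 0, 0, 0, 0],
    [0, 0, 0, 0, 0, 0],
    [0, 0, 0, 0, 0, 0],
    [0, 0, 0, 0, 0, 0],
    [0, 0, 0, 0, 0, 0]
  ]
}}

```text
time: 3.85
ee_pos: [0.5166, -0.1636, 0.068]
eef_rot: [-0.112, 0.994, 0.0, -0.0]
ft_force: [-0.1, -0.3, 0.0]
width: 0.0286
grip_force: 0.0
```

Request:
{"fn": "drive_tool", "kwargs": {
  "increments": [
    [0, 0, 0, 0, 0, 0],
    [0, 0, 0, 0, 0, 0],
    [0, 0, 0, 0, 0, 0],
    [0, 0, 0, 0, 0, 0],
    [0, 0, 0, 0, 0, 0]
  ]
}}

```text
time: 4.27
ee_pos: [0.5165, -0.1636, 0.0678]
eef_rot: [-0.112, 0.994, 0.0, -0.0]
ft_force: [-0.8, 0.3, -1.3]
width: 0.0117
grip_force: 30.0
```

Request:
{"fn": "drive_tool", "kwargs": {
  "increments": [
    [0, 0, -0.02, 0, 0, 0],
    [0, 0, -0.08, 0, 0, 0],
    [0, 0, -0.16, 0, 0, 0],
    [0, 0, -0.26, 0, 0, 0],
    [0, 0, -0.38, 0, 0, 0]
  ]
}}

```text
time: 4.68
ee_pos: [0.5155, -0.1635, 0.1824]
eef_rot: [-0.112, 0.994, 0.0, -0.001]
ft_force: [1.0, 0.1, -1.5]
width: 0.0117
grip_force: 30.0
```

Request:
{"fn": "drive_tool", "kwargs": {
  "increments": [
    [0, 0, -0.03, 0, 0, 0],
    [0, 0, -0.03, 0, 0, 0],
    [0, 0, -0.03, 0, 0, 0],
    [0, 0, -0.03, 0, 0, 0],
    [0, 0, -0.03, 0, 0, 0]
  ]
}}

```text
time: 5.1
ee_pos: [0.5157, -0.1634, 0.1893]
eef_rot: [-0.112, 0.994, 0.0, -0.001]
ft_force: [-0.3, 0.5, -1.8]
width: 0.0117
grip_force: 30.0
```

```bash
python3 - <<'E'
from bench import *
from h import *
import cv2
s=read_state();show(s)
a=camera("scene");b=camera("side");cv2.imwrite("pics/scene1.png",a);cv2.imwrite("pics/side1.png",b)
S,D=get_calibration("scene"),get_calibration("side")
p=s["ee_pos"];print(proj(S,p),proj(D,p))
def crop(i,x,y,w,h,k):
    c=cv2.resize(i[y:y+h,x:x+w],None,fx=k,fy=k,interpolation=cv2.INTER_CUBIC)
    for u in range(x-x%10+10,x+w,10): cv2.line(c,((u-x)*k,0),((u-x)*k,8 if u%50 else 20),(0,255,255),1)
    for v in range(y-y%10+10,y+h,10): cv2.line(c,(0,(v-y)*k),(8 if v%50 else 20,(v-y)*k),(0,255,255),1)
    return c
x,y=proj(S,p)[0].astype(int);x2,y2=proj(D,p)[0].astype(int)
print(x-50,y-20,x2-50,y2-35)
cv2.imwrite("pics/c4.png",np.vstack([crop(a,x-50,y-10,100,36,8),crop(b,x2-50,y2-20,100,36,8)]))
E
```

```text
5.1 pos [ 0.5157 -0.1634  0.1893] F [-0.33  0.55 -1.8 ] T [0.08 0.01 0.06] w 0.0117 g 30.0
[[289.55746641 208.47861561]] [[319.90833956 233.10435443]]
239 188 269 198
```

View pics/c4.png

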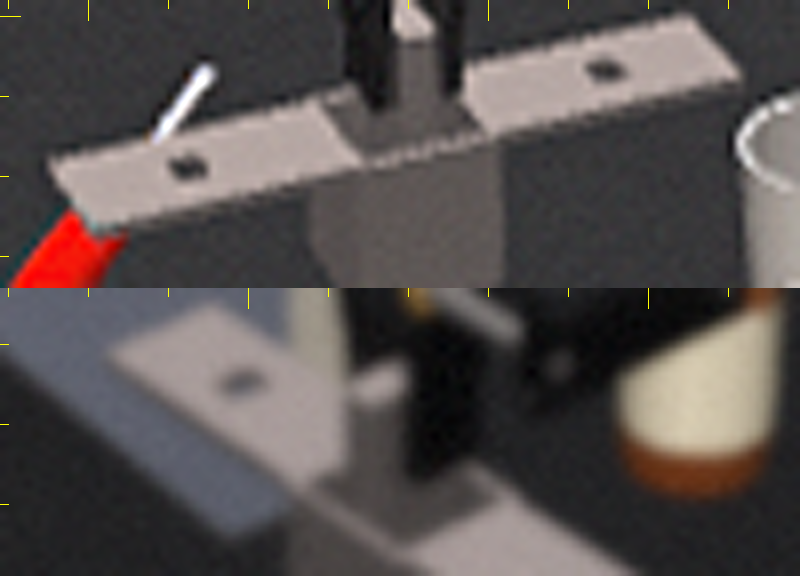

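The caddy is held level, with the scene ear corners at about (245,218)…(332,207). I'll fit its in-hand pose relative to the TCP.

```bash
python3 - <<'E'
from bench import *
from h import *
S,D=get_calibration("scene"),get_calibration("side")
s=np.array([(50,160),(95,230),(690,14),(742,75),(188,168),(605,69)])/8+[239,198]
d=np.array([(110,64),(210,17),(243,94)])/8+[269,213]
L=np.array([(-.02,-.108,.055),(.02,-.108,.055),(-.02,.108,.055),(.02,.108,.055),(0,-.07,.0535),(0,.07,.0535)])
def f(p):
    # p: x,y,yaw,z, roll about caddy x
    W=R.from_euler("zyx",[p[2],0,p[4]]).apply(L)+[p[0],p[1],p[3]]
    return np.r_[proj(S,W)-s,proj(D,W[[2,3,5]])-d].ravel()
r=least_squares(f,[.515,-.165,.22,.12,0],loss="soft_l1");print(r.x.round(4));print(f(r.x).reshape(-1,2).round(1).tolist())
st=read_state();y=R.from_quat(st["eef_rot"]).as_matrix()[:,1];print("tool yaw",np.arctan2(-y[0],y[1]))
off=r.x[:2]-st["ee_pos"][:2];print("off",off.round(4))
t=.1455-r.x[2];c,sn=np.cos(t),np.sin(t);o=np.array([[c,-sn],[sn,c]])@off
tgt=np.array([.5397,.1751])-o
print("tcp goal",tgt, goal(st,(*tgt,st["ee_pos"][2]),np.arctan2(-y[0],y[1])+t))
E
```

```text
[ 0.5162 -0.165   0.2424  0.1232 -0.0144]
[[-0.2, 0.1], [-0.1, -0.5], [-0.4, 0.1], [0.2, -0.3], [0.3, 0.2], [0.3, 0.4], [-0.5, 0.0], [0.3, -0.3], [0.2, 0.3]]
tool yaw 0.22444495275042248
off [ 0.0002 -0.0015]
tcp goal [0.53966604 0.1765743 ] (array([-3.2920e-01,  1.0876e+00, -1.0000e-04]), array([ 0.0006, -0.0028,  0.1233]))
```

Request:
{"fn": "drive_tool", "kwargs": {
  "increments": [
    [-0.015, 0.05, -0.06, 0, 0, 0],
    [-0.046, 0.15, -0.12, 0, 0, 0],
    [-0.082, 0.27, -0.12, 0, 0, 0],
    [-0.122, 0.4, -0.12, 0, 0, 0],
    [-0.159, 0.52, -0.12, 0, 0, 0]
  ]
}}

```text
time: 5.62
ee_pos: [0.5282, 0.0011, 0.2267]
eef_rot: [-0.112, 0.994, 0.0, -0.0]
ft_force: [1.2, -0.3, -2.0]
width: 0.0121
grip_force: 30.0
```

Request:
{"fn": "drive_tool", "kwargs": {
  "increments": [
    [-0.037, 0.12, 0, 0, 0, 0.02],
    [-0.073, 0.24, 0, 0, 0, 0.04],
    [-0.11, 0.36, 0, 0, 0, 0.06],
    [-0.146, 0.48, 0, 0, 0, 0.08],
    [-0.171, 0.56, 0, 0, 0, 0.1]
  ]
}}

```text
time: 6.03
ee_pos: [0.5401, 0.1786, 0.226]
eef_rot: [-0.074, 0.997, 0.0, -0.001]
ft_force: [0.2, -0.2, -2.1]
width: 0.0119
grip_force: 30.0
```

Request:
{"fn": "drive_tool", "kwargs": {
  "increments": [
    [0, 0, 0, 0, 0, 0],
    [0, 0, 0.03, 0, 0, 0],
    [0, 0, 0.06, 0, 0, 0],
    [0, 0, 0.09, 0, 0, 0],
    [0, 0, 0.11, 0, 0, 0]
  ]
}}

```text
time: 6.45
ee_pos: [0.5406, 0.1726, 0.1921]
eef_rot: [-0.072, 0.997, -0.0, -0.001]
ft_force: [-0.2, -0.5, -2.1]
width: 0.0116
grip_force: 30.0
```

Request:
{"fn": "drive_tool", "kwargs": {
  "increments": [
    [0, 0, 0, 0, 0, 0],
    [0, 0, 0, 0, 0, 0],
    [0, 0, 0, 0, 0, 0],
    [0, 0, 0, 0, 0, 0],
    [0, 0, 0, 0, 0, 0]
  ]
}}

```text
time: 6.87
ee_pos: [0.5413, 0.1743, 0.1945]
eef_rot: [-0.073, 0.997, 0.0, 0.0]
ft_force: [-0.1, 0.8, -2.6]
width: 0.0118
grip_force: 30.0
```

```bash
python3 - <<'E'
from bench import *
from h import *
import cv2
s=read_state();show(s);y=R.from_quat(s["eef_rot"]).as_matrix()[:,1];print("yaw",np.arctan2(-y[0],y[1]),goal(s,(.5397,.1757,s["ee_pos"][2]),.1455))
a=camera("scene");b=camera("side");cv2.imwrite("pics/scene2.png",a);cv2.imwrite("pics/side2.png",b)
def crop(i,x,y,w,h,k):
    c=cv2.resize(i[y:y+h,x:x+w],None,fx=k,fy=k,interpolation=cv2.INTER_CUBIC)
    for u in range(x-x%10+10,x+w,10): cv2.line(c,((u-x)*k,0),((u-x)*k,8 if u%50 else 20),(0,255,255),1)
    for v in range(y-y%10+10,y+h,10): cv2.line(c,(0,(v-y)*k),(8 if v%50 else 20,(v-y)*k),(0,255,255),1)
    return c
S,D=get_calibration("scene"),get_calibration("side")
p=s["ee_pos"];x,y=proj(S,p)[0].astype(int);x2,y2=proj(D,p)[0].astype(int)
print(x-45,y-12,x2-40,y2-22)
o=np.zeros((600,800,3),np.uint8)
o[:294,:630]=crop(a,x-45,y-12,90,42,7);o[300:,:500]=crop(b,x2-30,y2-22,71,42,7)[:300,:500][:, :500] if 0 else cv2.resize(np.zeros((1,1,3),np.uint8),(500,300))
c=crop(b,x2-32,y2-20,70,43,7);o[298:298+301,:490]=c[:301];print(x2-32,y2-20)
cv2.imwrite("pics/c5.png",o)
E
```

```text
6.87 pos [0.5413 0.1743 0.1945] F [-0.07  0.82 -2.61] T [0.02 0.04 0.04] w 0.0118 g 30.0
yaw 0.1457812668590657 (array([ 0.0046,  0.0055, -0.    ]), array([0.0005, 0.0011, 0.0004]))
377 185 228 142
236 144
```

View pics/c5.png

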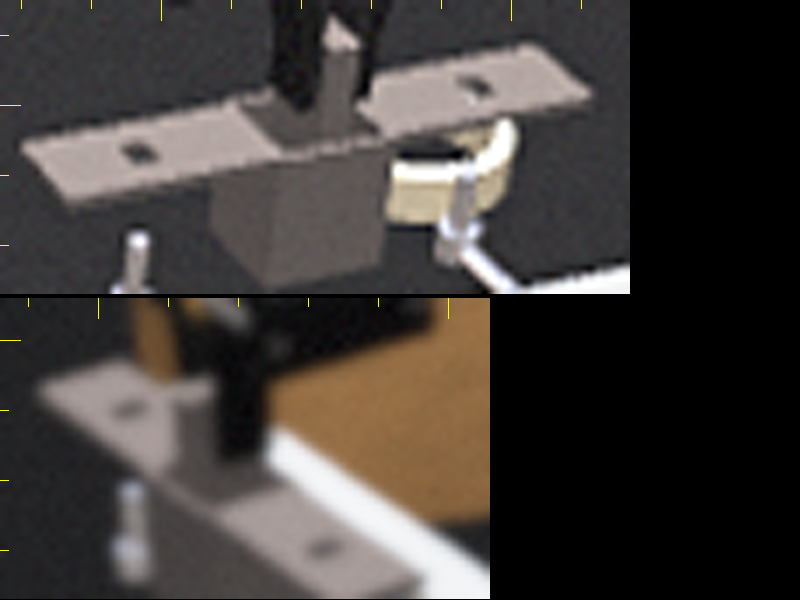

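Both holes sit above the pins: scene holes at (397,207) and (445,197), pin tips at (397,219) and (443.5,210). I'll compute the relative offset.

```bash
python3 - <<'E'
from bench import *
from h import *
S,D=get_calibration("scene"),get_calibration("side");st=read_state()
s=np.array([(22,147),(70,205),(535,42),(592,95),(141,153),(475,87)])/7+[377,185]
d=np.array([(38,92),(118,62),(128,110),(324,250),(422,277)])/7+[236,144]
L=np.array([(-.02,-.108,.055),(.02,-.108,.055),(-.02,.108,.055),(.02,.108,.055),(0,-.07,.0535),(0,.07,.0535)])
for mode in("free","fixed yaw/level"):
    def W(p):return R.from_euler("zyx",[p[2],0,p[4]] if mode=="free" else [.1458,0,0]).apply(L)+[p[0],p[1],p[3]]
    f=lambda p:np.r_[proj(S,W(p))-s,proj(D,W(p)[[2,3,5,4,1]])-d].ravel()
    r=least_squares(f,[.54,.175,.146,.126,0],loss="soft_l1").x;print(mode,r.round(4),f(r).reshape(-1,2).round(1).tolist())
sp=np.r_[np.array([(139,238),(466,174)])/7+[377,185],[(396.7,218.7),(443.5,210.3)]];dp=np.array([(254.75,171.25),(131/7+236,190/7+144),(282.5,191.75)])
P=np.array([(0,-.07,.145),(0,.07,.145)])
f=lambda p:np.r_[proj(S,world(p,P[[0,1,0,1]]))-sp,proj(D,world(p,P[[1,1,0]]))-dp].ravel()
q=least_squares(f,[.54,.175,.146],loss="soft_l1").x;print("pins",q.round(4),f(q).reshape(-1,2).round(1).tolist())
dl=q[:2]-r[:2];print("delta",dl,"along y",dl@[-np.sin(.146),np.cos(.146)],"x",dl@[np.cos(.146),np.sin(.146)])
E
```

```text
free [0.5393 0.1737 0.1482 0.1264 0.0021] [[-0.2, -0.3], [0.2, -0.8], [-0.0, 0.1], [0.3, -0.4], [-0.1, 0.5], [0.2, 0.2], [-0.6, -0.5], [0.4, 0.0], [-0.1, 0.6], [-0.1, 0.7], [0.7, -0.1]]
fixed yaw/level [0.5393 0.1736 0.146  0.1264 0.    ] [[-0.2, -0.4], [0.1, -0.9], [0.0, 0.2], [0.4, -0.3], [-0.1, 0.4], [0.2, 0.3], [-0.5, -0.5], [0.5, 0.1], [-0.1, 0.6], [-0.1, 0.6], [0.6, -0.1]]
pins [0.5398 0.1753 0.1466] [[-0.3, 0.0], [0.3, -0.6], [-0.2, 0.3], [0.4, -1.1], [0.2, 0.0], [0.2, 0.1], [0.0, -0.0]]
delta [0.00051741 0.00167506] along y 0.0015819641240437054 x 0.0007555959337809906
```

Request:
{"fn": "drive_tool", "kwargs": {
  "increments": [
    [-0.0025, 0.005, 0, 0, 0, 0],
    [-0.0025, 0.005, 0.03, 0, 0, 0],
    [-0.0025, 0.005, 0.06, 0, 0, 0],
    [-0.0025, 0.005, 0.085, 0, 0, 0],
    [-0.0025, 0.005, 0.09, 0, 0, 0]
  ]
}}

```text
time: 7.38
ee_pos: [0.5405, 0.1755, 0.1647]
eef_rot: [-0.073, 0.997, -0.001, -0.001]
ft_force: [-0.4, -1.3, -1.7]
width: 0.0118
grip_force: 30.0
```

Request:
{"fn": "drive_tool", "kwargs": {
  "increments": [
    [0, 0, 0, 0, 0, 0],
    [0, 0, 0, 0, 0, 0],
    [0, 0, 0.005, 0, 0, 0],
    [0, 0, 0.009, 0, 0, 0],
    [0, 0, 0.013, 0, 0, 0]
  ]
}}

```text
time: 7.8
ee_pos: [0.5417, 0.1759, 0.1633]
eef_rot: [-0.073, 0.997, 0.0, 0.0]
ft_force: [-0.8, 1.0, -1.4]
width: 0.0121
grip_force: 30.0
```

Request:
{"fn": "drive_tool", "kwargs": {
  "increments": [
    [0, 0, 0.003, 0, 0, 0],
    [0, 0, 0.006, 0, 0, 0],
    [0, 0, 0.009, 0, 0, 0],
    [0, 0, 0.012, 0, 0, 0],
    [0, 0, 0.012, 0, 0, 0]
  ]
}}

```text
time: 8.22
ee_pos: [0.5415, 0.1758, 0.1593]
eef_rot: [-0.073, 0.997, 0.0, -0.0]
ft_force: [0.1, -0.3, -2.7]
width: 0.0119
grip_force: 30.0
```

The ear undersides are about 4 mm below the pin tips with no contact force, so both pins have entered. I'll go on down slowly.

Request:
{"fn": "drive_tool", "kwargs": {
  "increments": [
    [0, 0, 0.005, 0, 0, 0],
    [0, 0, 0.01, 0, 0, 0],
    [0, 0, 0.015, 0, 0, 0],
    [0, 0, 0.02, 0, 0, 0],
    [0, 0, 0.02, 0, 0, 0]
  ]
}}

```text
time: 8.63
ee_pos: [0.5414, 0.1758, 0.1531]
eef_rot: [-0.073, 0.997, -0.0, -0.0]
ft_force: [-0.0, -1.1, -2.1]
width: 0.0114
grip_force: 30.0
```

Request:
{"fn": "drive_tool", "kwargs": {
  "increments": [
    [0, 0, 0.005, 0, 0, 0],
    [0, 0, 0.01, 0, 0, 0],
    [0, 0, 0.015, 0, 0, 0],
    [0, 0, 0.02, 0, 0, 0],
    [0, 0, 0.02, 0, 0, 0]
  ]
}}

```text
time: 9.05
ee_pos: [0.5414, 0.1758, 0.1471]
eef_rot: [-0.073, 0.997, -0.0, -0.0]
ft_force: [0.0, 0.7, -1.3]
width: 0.0115
grip_force: 30.0
```

Request:
{"fn": "drive_tool", "kwargs": {
  "increments": [
    [0, 0, 0.004, 0, 0, 0],
    [0, 0, 0.008, 0, 0, 0],
    [0, 0, 0.012, 0, 0, 0],
    [0, 0, 0.015, 0, 0, 0],
    [0, 0, 0.015, 0, 0, 0]
  ]
}}

```text
time: 9.47
ee_pos: [0.5415, 0.1758, 0.1428]
eef_rot: [-0.073, 0.997, -0.0, -0.0]
ft_force: [-0.8, -0.6, -1.5]
width: 0.0115
grip_force: 30.0
```

Request:
{"fn": "drive_tool", "kwargs": {
  "increments": [
    [0, 0, 0.002, 0, 0, 0],
    [0, 0, 0.004, 0, 0, 0],
    [0, 0, 0.006, 0, 0, 0],
    [0, 0, 0.008, 0, 0, 0],
    [0, 0, 0.01, 0, 0, 0]
  ]
}}

```text
time: 9.88
ee_pos: [0.5416, 0.1758, 0.14]
eef_rot: [-0.073, 0.997, 0.0, 0.0]
ft_force: [-0.2, -0.2, -2.3]
width: 0.0121
grip_force: 30.0
```

Request:
{"fn": "drive_tool", "kwargs": {
  "increments": [
    [0, 0, 0.001, 0, 0, 0],
    [0, 0, 0.002, 0, 0, 0],
    [0, 0, 0.003, 0, 0, 0],
    [0, 0, 0.004, 0, 0, 0],
    [0, 0, 0.004, 0, 0, 0]
  ]
}}

```text
time: 10.3
ee_pos: [0.5416, 0.1759, 0.1388]
eef_rot: [-0.073, 0.997, 0.0, -0.0]
ft_force: [-0.2, 0.1, -2.2]
width: 0.0121
grip_force: 30.0
```

Request:
{"fn": "drive_tool", "kwargs": {
  "increments": [
    [0, 0, 0.001, 0, 0, 0],
    [0, 0, 0.002, 0, 0, 0],
    [0, 0, 0.003, 0, 0, 0],
    [0, 0, 0.003, 0, 0, 0],
    [0, 0, 0.003, 0, 0, 0]
  ]
}}

```text
time: 10.72
ee_pos: [0.5416, 0.1758, 0.1379]
eef_rot: [-0.073, 0.997, 0.0, -0.0]
ft_force: [-0.1, 0.5, -2.5]
width: 0.0122
grip_force: 30.0
```

Request:
{"fn": "drive_tool", "kwargs": {
  "increments": [
    [0, 0, 0.001, 0, 0, 0],
    [0, 0, 0.002, 0, 0, 0],
    [0, 0, 0.002, 0, 0, 0],
    [0, 0, 0.002, 0, 0, 0],
    [0, 0, 0.002, 0, 0, 0]
  ]
}}

```text
time: 11.13
ee_pos: [0.5417, 0.1758, 0.1375]
eef_rot: [-0.073, 0.997, 0.0, 0.0]
ft_force: [-0.3, -0.9, 0.8]
width: 0.012
grip_force: 30.0
```

Request:
{"fn": "drive_tool", "kwargs": {
  "increments": [
    [0, 0, 0.001, 0, 0, 0],
    [0, 0, 0.002, 0, 0, 0],
    [0, 0, 0.002, 0, 0, 0],
    [0, 0, 0.002, 0, 0, 0],
    [0, 0, 0.002, 0, 0, 0]
  ]
}}

```text
time: 11.55
ee_pos: [0.5418, 0.1759, 0.1375]
eef_rot: [-0.073, 0.997, 0.0, 0.0]
ft_force: [-2.8, -1.2, 7.1]
width: 0.0119
grip_force: 30.0
```

Contact at TCP z 0.1375 means the caddy's underside is about 70 mm up, so it is home. I'll ease the push, then open only partway because the pins stand beside the fingers.

Request:
{"fn": "drive_tool", "kwargs": {
  "increments": [
    [0, 0, -0.001, 0, 0, 0],
    [0, 0, -0.002, 0, 0, 0],
    [0, 0, -0.002, 0, 0, 0],
    [0, 0, -0.002, 0, 0, 0],
    [0, 0, -0.002, 0, 0, 0]
  ]
}}

```text
time: 11.97
ee_pos: [0.5417, 0.1758, 0.1375]
eef_rot: [-0.073, 0.997, 0.0, 0.0]
ft_force: [-1.1, -0.9, 3.6]
width: 0.0118
grip_force: 30.0
```

Request:
{"fn": "drive_tool", "kwargs": {
  "increments": [
    [0, 0, 0, 0, 0, 0],
    [0, 0, 0, 0, 0, 0],
    [0, 0, 0, 0, 0, 0],
    [0, 0, 0, 0, 0, 0],
    [0, 0, 0, 0, 0, 0]
  ],
  "claw": 0.55
}}

```text
time: 12.38
ee_pos: [0.5415, 0.1758, 0.1372]
eef_rot: [-0.073, 0.997, -0.0, -0.0]
ft_force: [-0.1, 0.9, -0.1]
width: 0.0355
grip_force: 0.0
```

Request:
{"fn": "drive_tool", "kwargs": {
  "increments": [
    [0, 0, 0, 0, 0, 0],
    [0, 0, 0, 0, 0, 0],
    [0, 0, 0, 0, 0, 0],
    [0, 0, 0, 0, 0, 0],
    [0, 0, 0, 0, 0, 0]
  ]
}}

```text
time: 12.8
ee_pos: [0.5416, 0.1759, 0.1374]
eef_rot: [-0.073, 0.997, 0.0, 0.0]
ft_force: [0.2, 0.1, -0.0]
width: 0.0392
grip_force: 0.0
```

```bash
python3 - <<'E'
from bench import *
from h import *
import cv2
show(read_state())
a=camera("scene");b=camera("side")
o=np.zeros((600,800,3),np.uint8)
f=lambda i,x,y,w,h,k:cv2.resize(i[y:y+h,x:x+w],None,fx=k,fy=k,interpolation=cv2.INTER_CUBIC)
o[:300,:800]=f(a,365,190,133,50,6)[:300,:798].shape and cv2.resize(a[190:240,365:498],(800,300),interpolation=cv2.INTER_CUBIC)
o[300:,:600]=f(b,230,150,100,50,6)
cv2.imwrite("pics/c6.png",o)
E
```

```text
12.8 pos [0.5416 0.1759 0.1374] F [ 0.2   0.12 -0.03] T [-0.    0.04 -0.01] w 0.0392 g 0.0
```

View pics/c6.png

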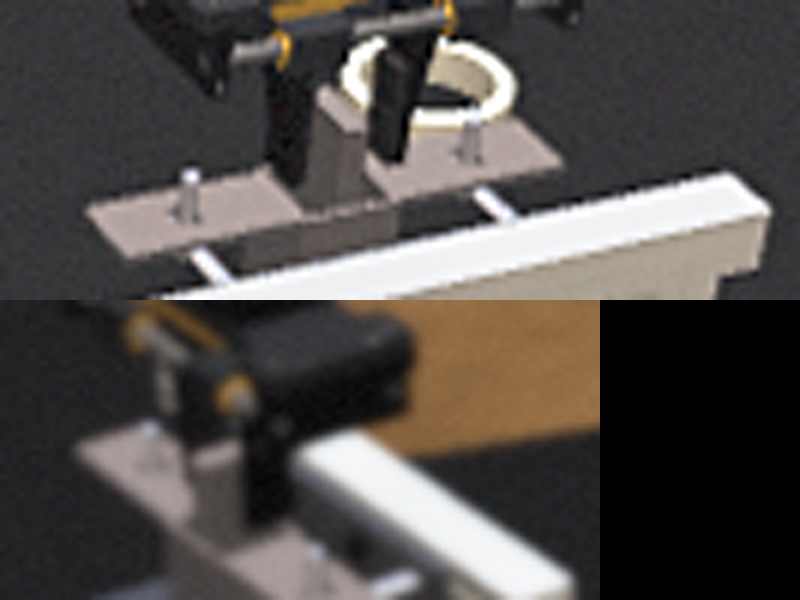

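Both pins stand through their ears (crop 190,195 and 472,140), the caddy is level, and the fingers are open and clear of it. I'll retreat straight up and hand in.

Request:
{"fn": "drive_tool", "kwargs": {
  "increments": [
    [0, 0, -0.02, 0, 0, 0],
    [0, 0, -0.05, 0, 0, 0],
    [0, 0, -0.1, 0, 0, 0],
    [0, 0, -0.17, 0, 0, 0],
    [0, 0, -0.25, 0, 0, 0]
  ]
}}

```text
time: 13.32
ee_pos: [0.5412, 0.1756, 0.2134]
eef_rot: [-0.073, 0.997, -0.0, -0.0]
ft_force: [0.6, 0.6, 0.1]
width: 0.0393
grip_force: 0.0
```

Request:
{"fn": "drive_tool", "kwargs": {
  "increments": [
    [0, 0, -0.05, 0, 0, 0],
    [0, 0, -0.08, 0, 0, 0],
    [0, 0, -0.1, 0, 0, 0],
    [0, 0, -0.1, 0, 0, 0],
    [0, 0, -0.1, 0, 0, 0]
  ]
}}

```text
time: 13.73
ee_pos: [0.5414, 0.1758, 0.2419]
eef_rot: [-0.073, 0.997, -0.0, -0.0]
ft_force: [-0.3, -0.3, -0.2]
width: 0.0393
grip_force: 0.0
```

```bash
python3 - <<'E'
from bench import *
from h import *
import cv2
show(read_state())
a=camera("scene")
cv2.imwrite("pics/c7.png",cv2.resize(a[150:350,230:500],(800,593),interpolation=cv2.INTER_CUBIC))
E
```

```text
13.73 pos [0.5414 0.1758 0.2419] F [-0.32 -0.3  -0.17] T [ 0.03  0.02 -0.02] w 0.0393 g 0.0
```

View pics/c7.png

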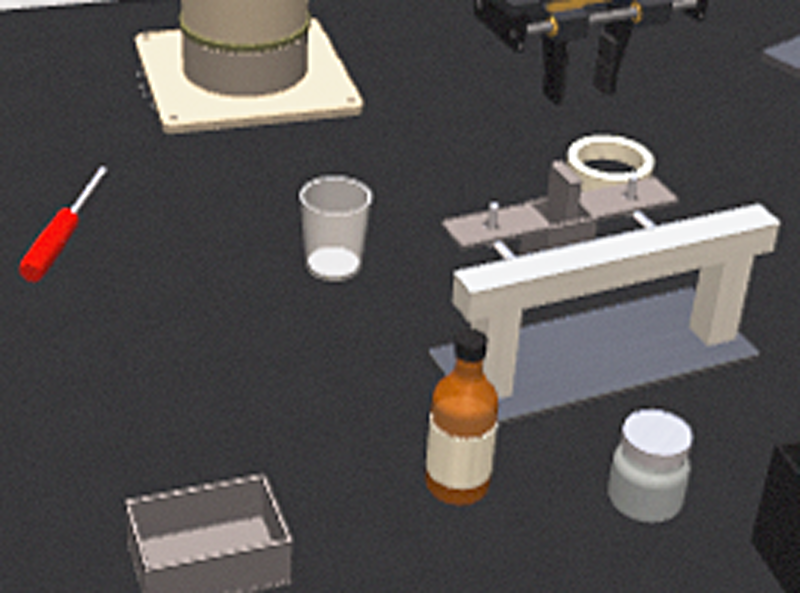

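The caddy hangs level with a pin through each ear (crop 493,215 and 632,188). The gripper is clear and the bystanders are where they were.

```bash
python3 -c "
from bench import *
print(close_job())"
```

```text
the job is handed in; nothing more can be done
None
```

The grey caddy hangs level and fully home on both pins, released, with the other things on the bench left in place; the job is handed in at about 14 s, but the hand-in returned no verdict.

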